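# Close the gear case over its baffle and hold it pressed

### The job

Close the gear case: lay the ribbed baffle plate flat over the two dowels of the lower half bolted to the bench and let it go, then set the upper half over the same dowels, fully home on the plate. Press it down firmly, with about 20 N, and finish still holding the case pressed together for the flange bolts: do not let go, and leave the other things on the bench where they are.

Things in the scene. Friction and masses are not known exactly. Their poses are not given: they have to be found in the camera images.
- lower_half: lower half of a welded steel gear case, bolted down, unmovable, open on top: foot plate 90x160x8 mm, box 60x100 mm, joint flange 90 (x) x 140 (y) mm with a 50x90 mm opening. Origin: centre of its underside on the bench, y along its length; joint face (flange top) 54 mm above. Two dowels stand on the flange, one mid-end, one in a corner, so the parts fit only one way round
- dowel_middle (a point): foot centre, at joint-face height, of the upright dowel in the middle of the lower half's +y end, local x, y = 0, +58 mm. Both dowels: 10 mm thick, 20 mm tall above the joint face, the last 4 mm tapering to 4 mm
- dowel_corner (a point): foot centre, at joint-face height, of the like dowel in the +x corner of the lower half's -y end, local x, y = +31, -58 mm
- baffle: loose bare-steel baffle plate, 0.22 kg, 90 (x) x 140 (y) x 4 mm, starts flat on the bench, rib up. Origin: centre of its underside. A box rib 20 mm wide (x), 74 mm long (y), top 26 mm above the underside, runs along the middle to grip across; it goes into the hollow of the upper half. Home: underside on the joint face, axes as the lower half's
- baffle_hole_middle (a point): centre, at the underside, of the 12.5 mm dowel hole in the middle of the baffle's +y end, local x, y = 0, +58 mm (the smaller, 8.5 mm, holes are for bolts)
- baffle_hole_corner (a point): centre, at the underside, of the 12.5 mm dowel hole in the +x corner of the baffle's -y end, local x, y = +31, -58 mm
- upper_half: loose upper half of the case, steel, 0.6 to 0.95 kg, hollow below, starts flange down on the bench. Origin: centre of its underside. Flange 90 (x) x 140 (y) x 8 mm, box 60x100 mm with flat top at 43 mm; 10 mm high hex filler plug on top at local y +38 mm; lifting lug in the middle. Home: underside 58 mm above the lower half's origin, axes as the lower half's, dowel tips 8 mm out of its flange
- upper_hole_middle (a point): centre, at the underside, of the 12.5 mm dowel hole in the middle of the upper half's +y end, local x, y = 0, +58 mm
- upper_hole_corner (a point): centre, at the underside, of the 12.5 mm dowel hole in the +x corner of the upper half's -y end, local x, y = +31, -58 mm
- lug_top (a point): middle of the top edge of the upper half's lifting lug: a flat bar with an eye, 14 mm thick (x) to grip across, 48 mm long (y), 28 mm high (43 to 71 mm above the underside)
- spanner: bystander: combination spanner, 187 mm long, lying flat
- bolt_a: bystander: hex bolt, 41 mm long, lying
- bolt_b: bystander: hex bolt, 41 mm long, lying
- nut: bystander: hex nut, 21 mm wide, 10 mm high
- flat_bar: bystander: flat bar offcut, 30 x 62 x 6 mm

How it is judged:
By the outcome, as a careful person would: the job done as asked, in the order asked, and still so for the second after the job is handed in, while the arm keeps its last pose, push and grip.
It also fails if it takes over 72 s, if anything falls off the work surface, if the arm or the gripper's body presses on something with over 40 N, if the wrist force passes 120 N, or if a joint passes its speed limit or range.

### The arm

A 6-joint arm with a two-finger parallel gripper is mounted at the origin on a cart in front of the work surface, level with it; the furniture and walls round the work are solid. World frame = base frame: x ahead of the robot, y to its left, z up, the work surface at z = 0. Lengths are in m, angles in rad, forces in N, time in s.
With the tool pointing down it reaches from about 0.3 to 0.875 m from the base axis. Payload 6.4 kg.
Tool frame: the origin (TCP) lies midway between the tips of the shut fingers; the grasp point (between the pads) lies 19 mm behind it (grasp_offset is the distance from the TCP to the grasp point, in m); z points along the fingers, y is the line along which they close (so a half turn about z gives the same grasp; the last joint's range is limited). The gripper opens to 85 mm and grips with 20 to 120 N. Pads are 22 mm wide; open, the fingers measure 114 mm over their backs; the gripper's body (76 mm by 85 mm) begins 54 mm behind the grasp point. The pads swing forward as they close: fully open they stand 13 mm farther back than shut.
Start: joints at [1.043, 0.181, 1.607, -0, 1.354, -0.206], TCP at [0.182, 0.546, 0.231] pointing down, gripper open.
Joint ranges: [-2.99, 2.99], [-0.89, 2.07], [0.3, 2.58], [-1.14, 4.28], [0, 2.63], [-3.12, 3.12]. Speed limits (rad/s): [2.57, 2.57, 3.01, 3.14, 3.14, 3.14].

### API

Orientations are given as a unit quaternion [w, x, y, z].
In Python, from bench import * gives the robot as it stands. The module is installed in compiled form; this text tells all that it offers.
- The arm moves only by the tool servo_tool, never from a script. Its argument "commands" is text: rows parted by semicolons, each of 7 numbers parted by spaces: the turn, a rotation vector about the tool's x, y, z in rad, then the shift along the tool's x, y, z in mm, then the opening, from 0 (shut) to 1 (fully open). In form: wx wy wz dx dy dz claw; .... A call has 1 to 5 rows; each row shifts and turns the commanded pose from where the row before left it, along the tool's axes as they then stand; what a row does not reach is not made up. A row lasts 1/8 s, in which the tool goes at most 62.5 mm and 10.7 degrees, less where a joint would pass 70% of its speed; a pose out of reach is approached as far as the arm can. A call with a gripper value outside its range is refused whole. The fingers move at their own pace and stop on an object; the grip force is fixed at half the most. Time passes only in rows, so rows that do not move let the fingers close. It gives the time, the measured TCP pose, the force, the opening and the grip force at its end, in the units of the state.
- get_obs(): the state, without advancing time (a new reading comes with each control period).
- camera(name): name is "scene" or "side" or "wrist"; returns the picture (384x512x3 uint8, blue, green, red); there is no depth.
- calibration(name): a dict with "fx", "fy", "cx", "cy" (pixels), "R" (3x3) and "t" (3): a world point X has camera coordinates R X + t. Camera axes: x right, y down, z forward; pixel columns grow to the right and rows downward; lengths in m; the calibration is good to about 2 mm. A picture is of the moment at which its call begins: read the wrist's pose just before it. calibration takes no time and is no camera call; for the wrist camera it gives the pose at the moment of the call.
- hand_in(): hands the job in; it is judged then, once.
The state is a dict: "time_s": time; "q": joint angles; "dq": joint speeds; "joint_efforts": joint torques, N m; "eef_pos": TCP position; "eef_rot": TCP orientation; "wrist_force": force on the tool from outside, world axes, zero at the start; "torque": the same for the moment, N m; "opening": opening from 0.0 (shut) to 1.0 (fully open); "grasp_force": force on a finger pad.
Only numpy, scipy, OpenCV 4.12 (cv2) and the standard library are available. Lean on these libraries where they do the work, as an engineer would, in place of code of your own. Each camera call takes 0.05 s, during which the arm holds its last target. There are 200 camera calls.

## Working session

There is one attempt and no reset: what is moved stays moved. The work goes in short steps, Python scripts to look and compute and a tool call to move; the robot and the scene stay as the last step left them, time stands still between calls to the robot, and variables do not carry over. Pictures are saved under pics/ and viewed, at most 10 in all, crops included, and the job is handed in when it is done.

Besides the shell and the picture viewer there is one more tool, called after "Request:" as name(argument=value, ...) on one line, values as JSON. servo_tool: Moves the arm, as the interface text tells. Its arguments: {"type":"object","properties":{"commands":{"type":"string"}},"required":["commands"]}

```bash
mkdir -p pics; cat > h.py <<'E'
from bench import *
import numpy as np, cv2
def snap(name,fn):
    c=calibration(name); im=camera(name); cv2.imwrite('pics/'+fn,im); return im,c
def ray(c,u,v,z):
    R=np.array(c["R"]);t=np.array(c["t"]); o=-R.T@t
    d=R.T@np.array([(u-c["cx"])/c["fx"],(v-c["cy"])/c["fy"],1.])
    return o+d*(z-o[2])/d[2]
def proj(c,X):
    p=np.array(c["R"])@np.array(X)+np.array(c["t"]); return np.array([c["fx"]*p[0]/p[2]+c["cx"],c["fy"]*p[1]/p[2]+c["cy"]])
E
python3 - <<'E'
from h import *
ims=[]
for n in("scene","side","wrist"):
    im,c=snap(n,n+"0.png"); ims.append(im); R=np.array(c["R"]);print(n,-R.T@np.array(c["t"]),R[2],c["fx"])
o=get_obs();print(o["eef_pos"],o["eef_rot"],o["opening"],o["wrist_force"])
E
```

```text
scene [0.10048114 0.88781408 0.56326061] [ 0.49395728 -0.7364419  -0.4622332 ] 425.24036737890185
side [ 0.16552485 -0.55748802  0.84974136] [ 0.41890207  0.59789012 -0.68340944] 461.1688027386489
wrist [0.11001097 0.5688692  0.37288365] [ 0.27965737 -0.09319751 -0.95556579] 273.2563519315199
[0.18161872 0.54509956 0.23056888] [-2.52267106e-04  1.60203676e-01  9.87083721e-01 -6.68273900e-04] 1.0007746294139512 [0.90407026 0.50732011 0.2320144 ]
```

View pics/scene0.png

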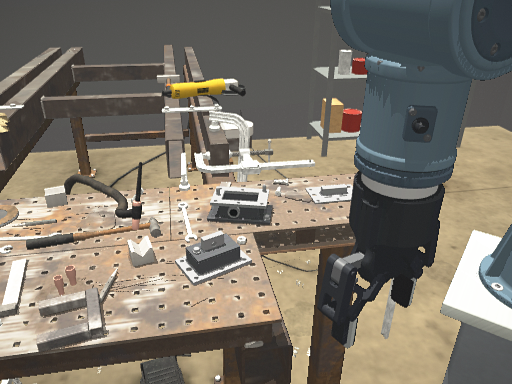

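View pics/side0.png

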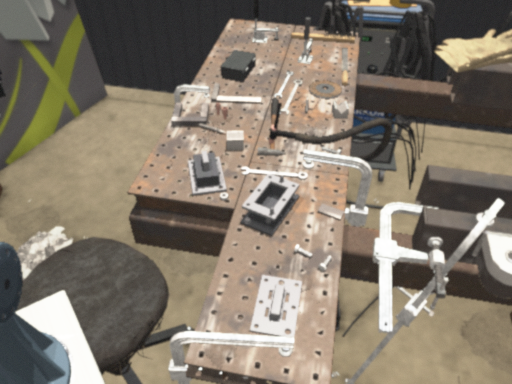

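Scene: upper half at about (213,255), lower half at (240,205), baffle at (330,192). Side view: upper half (207,172), lower half (270,200), baffle (275,303), with clamps near the baffle's robot end at (240,345) and beside the lower half at (355,190).

```bash
python3 - <<'E'
from h import *
im=cv2.imread('pics/side0.png'); c=calibration("side")
cv2.imwrite('pics/sidecrop.png',cv2.resize(im[140:345,170:370],None,fx=2.9,fy=2.9,interpolation=cv2.INTER_CUBIC))
for n,u,v,z in(("upper",207,186,.0),("lowertop",270,198,.054),("baffle",276,306,.004),("clampfoot",290,343,.03),("clamp2",357,215,0.)):print(n,ray(c,u,v,z).round(3))
E
```

```text
upper [0.574 0.278 0.   ]
lowertop [0.658 0.102 0.054]
baffle [ 0.511 -0.133  0.004]
clampfoot [ 0.476 -0.228  0.03 ]
clamp2 [ 0.843 -0.026 -0.   ]
```

View pics/sidecrop.png

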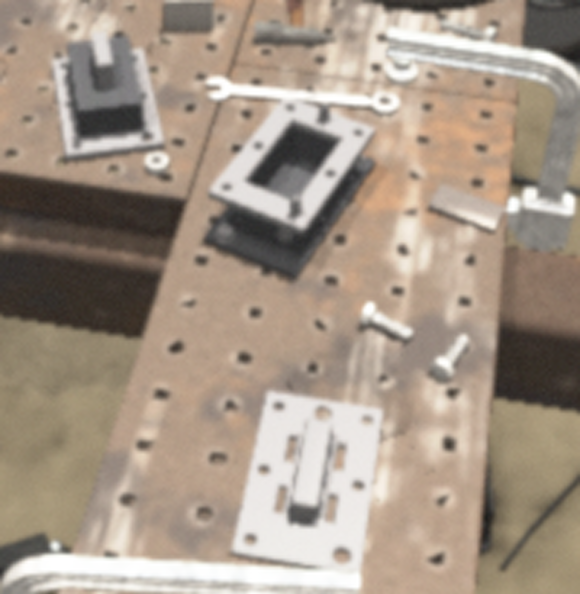

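Crop (2.9x): baffle with its middle hole at (322,412) and corner hole at (342,555); lower half with dowels at (323,115) and (295,210), so both have +y to the far side. The upper half's orientation is not clear yet.

```bash
python3 - <<'E'
from h import *
c=calibration("side")
def P(u,v,z): return ray(c,170+u/2.9,140+v/2.9,z)
def pose(m,k):
    m=m[:2];k=k[:2]; d=m-k; loc=np.arctan2(116,-31); th=np.arctan2(d[1],d[0])-loc
    Rz=np.array([[np.cos(th),-np.sin(th)],[np.sin(th),np.cos(th)]])
    return (m+k)/2-Rz@np.array([.0155,0]), np.degrees(th), np.linalg.norm(d)
print("baffle",pose(P(322,412,.004),P(342,555,.004)),"cor",np.mean([P(*p,.004) for p in((268,391),(382,408),(365,570),(232,553))],0))
print("lower",pose(P(323,121,.054),P(295,214,.054)),np.mean([P(*p,.054) for p in((290,98),(374,128),(298,229),(212,195))],0))
print("upper",[P(*p,.008).round(3) for p in((52,90),(140,50),(162,143),(68,157))])
for p in ((8,590),(360,580)): print("clamp",P(*p,.05).round(3))
E
```

```text
baffle (array([ 0.51556421, -0.1311621 ]), np.float64(-44.20660773928795), np.float64(0.12074556502288292)) cor [ 0.51677788 -0.13143417  0.004     ]
lower (array([0.66635711, 0.10921752]), np.float64(-62.154751794974636), np.float64(0.11834618983172693)) [0.66667268 0.10802727 0.054     ]
upper [array([0.556, 0.353, 0.008]), array([0.658, 0.36 , 0.008]), array([0.606, 0.232, 0.008]), array([0.525, 0.262, 0.008])]
clamp [ 0.285 -0.116  0.05 ]
clamp [ 0.478 -0.235  0.05 ]
```

```bash
cat >> h.py <<'E'
from scipy.spatial.transform import Rotation as Ro
def st():
    o=get_obs(); w,x,y,z=o["eef_rot"]; R=Ro.from_quat([x,y,z,w]).as_matrix()
    return np.array(o["eef_pos"]),R,o
def plan(tgt,yaw,n,claw,start=None):
    # yaw: world angle (deg) of tool y; tool pointing down
    p,R,o=st()
    if start is not None: p,R=start
    a=np.radians(yaw); y=np.array([np.cos(a),np.sin(a),0]); z=np.array([0,0,-1.]); T=np.column_stack([np.cross(y,z),y,z])
    w=Ro.from_matrix(R.T@T).as_rotvec()/n; dp=(np.array(tgt)-p)/n
    rows=[]; Rc=R
    for i in range(n):
        s=Rc.T@dp*1000; rows.append(" ".join(f"{v:.3f}" for v in w)+" "+" ".join(f"{v:.1f}" for v in s)+f" {claw}"); Rc=Rc@Ro.from_rotvec(w).as_matrix()
    for i in range(0,n,5): print("; ".join(rows[i:i+5]))
def tool_delta(dxyz,R=None):
    return (st()[1].T@np.array(dxyz)*1000).round(1)
E
python3 -c "
from h import *
plan([.516,-.131,.20],-44.2,15,1)"
```

```text
-0.000 0.000 0.135 -35.4 -35.7 2.1 1; -0.000 0.000 0.135 -39.9 -30.6 2.1 1; -0.000 0.000 0.135 -43.6 -25.0 2.1 1; -0.000 0.000 0.135 -46.6 -18.9 2.1 1; -0.000 0.000 0.135 -48.7 -12.5 2.1 1
-0.000 0.000 0.135 -49.9 -5.8 2.1 1; -0.000 0.000 0.135 -50.3 0.9 2.0 1; -0.000 0.000 0.135 -49.7 7.7 2.0 1; -0.000 0.000 0.135 -48.2 14.3 2.0 1; -0.000 0.000 0.135 -45.9 20.6 2.0 1
-0.000 0.000 0.135 -42.7 26.6 2.0 1; -0.000 0.000 0.135 -38.7 32.1 2.0 1; -0.000 0.000 0.135 -34.1 37.0 2.0 1; -0.000 0.000 0.135 -28.8 41.2 2.0 1; -0.000 0.000 0.135 -23.0 44.7 2.0 1
```

Request:
servo_tool(commands="0 0 0.135 -35 -36 2 1; 0 0 0.135 -40 -31 2 1; 0 0 0.135 -44 -25 2 1; 0 0 0.135 -47 -19 2 1; 0 0 0.135 -49 -12 2 1")

```text
time_s: 0.78
eef_pos: [0.294, 0.3176, 0.2211]
eef_rot: [0.0, 0.48, 0.877, 0.0]
wrist_force: [0.8, -0.4, -0.1]
opening: 1.002
grasp_force: 0.0
```

Request:
servo_tool(commands="0 0 0.135 -50 -6 2 1; 0 0 0.135 -50 1 2 1; 0 0 0.135 -50 8 2 1; 0 0 0.135 -48 14 2 1; 0 0 0.135 -46 21 2 1")

```text
time_s: 1.4
eef_pos: [0.4054, 0.0919, 0.2113]
eef_rot: [0.0, 0.743, 0.669, 0.0]
wrist_force: [0.2, 0.3, -0.0]
opening: 1.0
grasp_force: 0.0
```

Request:
servo_tool(commands="0 0 0.135 -43 27 2 1; 0 0 0.135 -39 32 2 1; 0 0 0.135 -34 37 2 1; 0 0 0.135 -29 41 2 1; 0 0 0.135 -23 45 2 1")

```text
time_s: 2.02
eef_pos: [0.5162, -0.1347, 0.201]
eef_rot: [-0.0, 0.923, 0.385, -0.0]
wrist_force: [-0.8, 0.8, 1.0]
opening: 1.001
grasp_force: 0.0
```

Request:
servo_tool(commands="0 0 0 0 0 0 1; 0 0 0 0 0 0 1")

```text
time_s: 2.28
eef_pos: [0.5152, -0.1327, 0.2007]
eef_rot: [-0.001, 0.922, 0.387, -0.0]
wrist_force: [-0.8, 0.6, -0.4]
opening: 1.001
grasp_force: 0.0
```

```bash
python3 - <<'E'
from h import *
p,R,o=st(); im,c=snap("wrist","w1.png"); print(p,R[:,1],o["q"])
np.savez('w1.npz',**{k:np.array(v) for k,v in c.items()})
cv2.imwrite('pics/w1b.png',cv2.resize(im,None,fx=1.5,fy=1.5))
E
```

```text
[ 0.51523086 -0.13267174  0.20068586] [ 0.71407754 -0.70006451 -0.0017162 ] [-4.75452098e-01  1.16182252e-01  1.74463157e+00  2.79441036e-04
  1.28249242e+00  2.99957281e-01]
```

View pics/w1b.png

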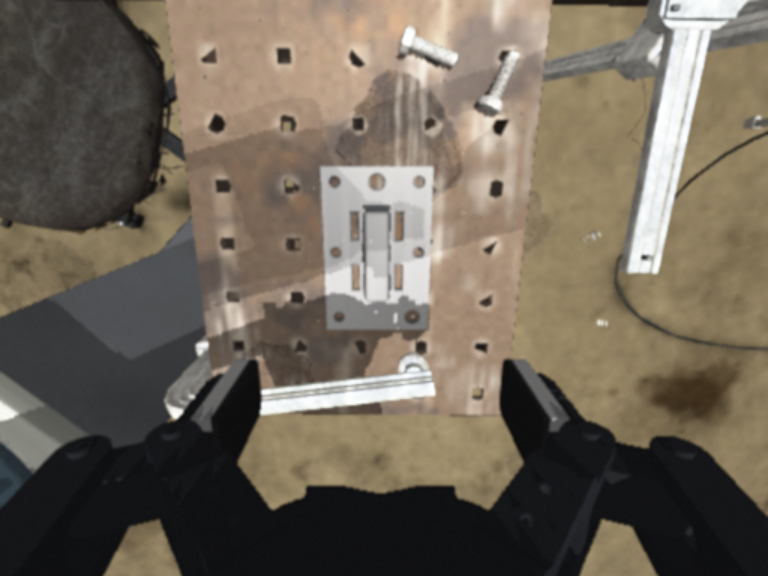

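Wrist view (1.5x): baffle with corners (320,167), (433,167), (429,330), (327,330), middle hole (377,181), corner hole (412,317); the clamp bar lies just beyond its -y end at y≈385.

```bash
cat >> h.py <<'E'
def pose2(m,k):
    m=np.array(m)[:2];k=np.array(k)[:2]; d=m-k; th=np.arctan2(d[1],d[0])-np.arctan2(116,-31)
    e=np.array([np.cos(th),np.sin(th)])
    return ((m+k)/2-.0155*e).round(4), round(np.degrees(th)%360,2), np.linalg.norm(d).round(4)
E
python3 - <<'E'
from h import *
c=dict(np.load('w1.npz')); im=cv2.imread('pics/w1.png')
hsv=cv2.cvtColor(im,cv2.COLOR_BGR2HSV)
P=lambda u,v,z=.004: ray(c,u/1.5,v/1.5,z)
print(pose2(P(377,181),P(412,317)))
q=[P(*a) for a in((320,167),(433,167),(429,330),(327,330))]
print(np.mean(q,0),[np.degrees(np.arctan2(*(q[b]-q[a])[1::-1])) for a,b in((0,1),(3,2))],[np.degrees(np.arctan2(*(q[b]-q[a])[1::-1]))-90 for a,b in((3,0),(2,1))],[np.linalg.norm(q[i]-q[i-1]) for i in range(4)])
rib=[P(*a,.026) for a in((364,212),(389,212),(389,300),(364,300))]; print("rib",np.mean(rib,0), np.degrees(np.arctan2(*(rib[1]-rib[2])[1::-1]))-90)
print("tcp px",1.5*proj(c,st()[0]))
# clamp
for z in(.02,.05,.1): print(P(433,372,z),P(262,392,z))
E
```

```text
(array([ 0.5139, -0.1298]), np.float64(315.33), np.float64(0.1207))
[ 0.51348754 -0.13057493  0.004     ] [np.float64(-44.464965195756406), np.float64(-44.42512348574121)] [np.float64(-44.34921059717564), np.float64(-43.75484952458223)] [np.float64(0.1399592577459837), np.float64(0.08974971289858086), np.float64(0.13990629903802662), np.float64(0.09120090981674943)]
rib [ 0.51423362 -0.12917093  0.026     ] -44.089876605055245
tcp px [379.61023393 363.29380773]
[ 0.47624173 -0.23844531  0.02      ] [ 0.35345304 -0.14614548  0.02      ]
[ 0.48472185 -0.22366975  0.05      ] [ 0.37333537 -0.13994092  0.05      ]
[ 0.49885538 -0.19904382  0.1       ] [ 0.40647258 -0.12959999  0.1       ]
```

Request:
servo_tool(commands="0 0 0 1 -3 40 1; 0 0 0 0 0 45 1; 0 0 0 0 0 40 1; 0 0 0 0 0 35 1; 0 0 0 0 0 15 1")

```text
time_s: 2.95
eef_pos: [0.5129, -0.1284, 0.0247]
eef_rot: [-0.001, 0.922, 0.388, -0.001]
wrist_force: [0.7, -0.6, 0.5]
opening: 1.003
grasp_force: 0.0
```

Request:
servo_tool(commands="0 0 0 0 0 10 1; 0 0 0 0 0 8 1; 0 0 0 0 0 0 0.5; 0 0 0 0 0 0 0; 0 0 0 0 0 0 0")

```text
time_s: 3.58
eef_pos: [0.5149, -0.1306, 0.009]
eef_rot: [0.0, 0.922, 0.387, 0.0]
wrist_force: [0.3, 0.0, -0.7]
opening: 0.375
grasp_force: 0.0
```

Request:
servo_tool(commands="0 0 0 0 0 0 0; 0 0 0 0 0 0 0; 0 0 0 0 0 0 0; 0 0 0 0 0 0 0; 0 0 0 0 0 0 0")

```text
time_s: 4.2
eef_pos: [0.5149, -0.1306, 0.009]
eef_rot: [0.0, 0.922, 0.387, 0.0]
wrist_force: [-0.9, 0.2, 6.3]
opening: 0.217
grasp_force: 60.3
```

```bash
python3 -c "
from h import *
p,R,o=st(); print(p,R[:,1])
p[2]=.06
plan([.551,.048,.25],-62.2,6,0,(p,R))"
```

```text
[ 0.51493301 -0.1305867   0.00896061] [ 0.71370466 -0.70044592  0.00107974]
0.000 -0.000 0.052 25.5 -16.5 -31.7 0; 0.000 -0.000 0.052 24.6 -17.8 -31.7 0; 0.000 -0.000 0.052 23.6 -19.1 -31.7 0; 0.000 -0.000 0.052 22.6 -20.3 -31.7 0; 0.000 -0.000 0.052 21.5 -21.4 -31.7 0
0.000 -0.000 0.052 20.4 -22.5 -31.7 0
```

Request:
servo_tool(commands="0 0 0 0 0 -15 0; 0 0 0 0 0 -36 0; 0 0 0.052 25 -17 -32 0; 0 0 0.052 25 -18 -32 0; 0 0 0.052 24 -19 -32 0")

```text
time_s: 4.82
eef_pos: [0.532, -0.0395, 0.1567]
eef_rot: [-0.0, 0.95, 0.313, -0.0]
wrist_force: [0.5, 0.3, -1.8]
opening: 0.215
grasp_force: 59.2
```

Request:
servo_tool(commands="0 0 0.052 23 -20 -32 0; 0 0 0.052 21 -21 -32 0; 0 0 0.052 20 -22 -32 0; 0 0 0 0 0 0 0; 0 0 0 0 0 0 0")

```text
time_s: 5.45
eef_pos: [0.55, 0.0474, 0.2506]
eef_rot: [-0.0, 0.971, 0.239, -0.001]
wrist_force: [-1.0, 0.3, -2.7]
opening: 0.22
grasp_force: 59.2
```

```bash
python3 - <<'E'
from h import *
p,R,o=st(); im,c=snap("wrist","w2.png"); print(p,R[:,1],o["opening"],o["grasp_force"],o["wrist_force"])
np.savez('w2.npz',p=p,Rt=R,**{k:np.array(v) for k,v in c.items()})
cv2.imwrite('pics/w2b.png',cv2.resize(im,None,fx=1.5,fy=1.5,interpolation=cv2.INTER_CUBIC))
E
```

```text
[0.54996891 0.04735981 0.25055639] [ 4.65003212e-01 -8.85308888e-01 -4.30778693e-04] 0.22028713384224757 59.24526393413544 [-1.04273614  0.33391294 -2.69620265]
```

View pics/w2b.png

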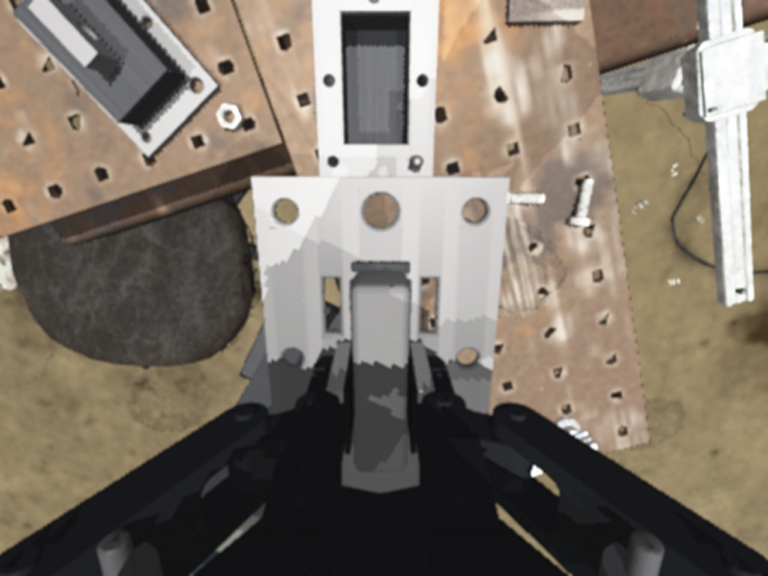

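Wrist view (1.5x): held plate with middle hole (380,210) and bolt holes (285,210), (475,210), lower half's flange beyond it with the corner dowel at (417,162); the middle dowel is just off the top edge, so I step up and back for one more look.

Request:
servo_tool(commands="0 0 0 -10 0 -30 0; 0 0 0 -10 0 -30 0; 0 0 0 0 0 0 0; 0 0 0 0 0 0 0")

```text
time_s: 6.0
eef_pos: [0.5325, 0.0379, 0.3092]
eef_rot: [-0.001, 0.971, 0.239, -0.001]
wrist_force: [-0.6, 0.6, -2.5]
opening: 0.214
grasp_force: 59.3
```

```bash
python3 - <<'E'
from h import *
p,R,o=st(); im,c=snap("wrist","w3.png"); print(p,R[:,1],o["opening"])
np.savez('w3.npz',p=p,Rt=R,**{k:np.array(v) for k,v in c.items()})
cv2.imwrite('pics/w3b.png',cv2.resize(im[0:180,110:350],None,fx=3.3,fy=3.3,interpolation=cv2.INTER_CUBIC))
E
```

```text
[0.53246466 0.03791346 0.30923904] [ 0.4634792  -0.88610629 -0.00163598] 0.21369750957184094
```

View pics/w3b.png

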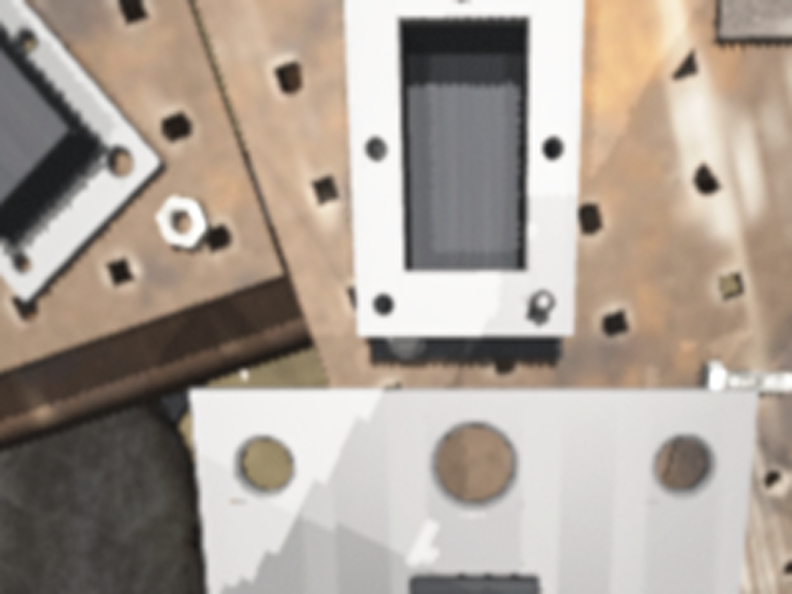

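Crop (3.3x): lower opening corners (400,17), (529,17), (527,270), (404,270); flange near corners (358,336), (575,336); corner dowel foot ~(537,315), tip (543,297). Held plate: middle hole (474,463), bolt holes (266,463), (684,463), near edge corners (189,391), (756,391).

```bash
python3 - <<'E'
from h import *
c=dict(np.load('w3.npz')); p=c['p'];R=c['Rt']
def P(u,v,z): return ray(c,110+(u+.5)/3.3-.5,(v+.5)/3.3-.5,z)
q=[P(*a,.054) for a in((400,17),(529,17),(527,270),(404,270))]
ang=lambda a,b: np.degrees(np.arctan2(b[1]-a[1],b[0]-a[0]))
print("opening",np.mean(q,0),ang(q[0],q[1]),ang(q[3],q[2]),ang(q[3],q[0])-90,ang(q[2],q[1])-90,[np.linalg.norm(q[i]-q[i-1]).round(4) for i in range(4)])
a,b=P(358,336,.054),P(575,336,.054); th=ang(a,b); ey=np.array([-np.sin(np.radians(th)),np.cos(np.radians(th)),0]);print("flange",(a+b)/2+.07*ey,th,np.linalg.norm(a-b))
for nm,x,y in(("foot",537,315),):
  print("dowel",P(x,y,.054), "tip",P(543,297,.074))
yw=np.radians(-62.2);ex=np.array([np.cos(yw),np.sin(yw),0]);ey=np.array([-ex[1],ex[0],0])
C=np.mean(q,0); print("pred corner dowel",C+.031*ex-.058*ey)
b1,b2=P(376,149,.054),P(552,149,.054);print("bolt mid",(b1+b2)/2,ang(b1,b2))
zt=p[2]-.009+.004
for nm,u,v in(("mid",474,463),("bl",266,463),("br",684,463),("cl",189,391),("cr",756,391)): print(nm,(R.T@(P(u,v,zt)-p)*1000).round(1))
E
```

```text
opening [0.66579148 0.11231767 0.054     ] -62.45974941283471 -62.43087204626725 -62.75220737517337 -61.90936037768063 [np.float64(0.0898), np.float64(0.0492), np.float64(0.0898), np.float64(0.0505)]
flange [0.66539691 0.11164357 0.054     ] -62.4225928217128 0.09091081699372251
dowel [0.62430909 0.05704921 0.054     ] tip [0.62998086 0.05895249 0.074     ]
pred corner dowel [0.62894377 0.05784524 0.054     ]
bolt mid [0.66534689 0.11254512 0.054     ] -62.445217840911305
mid [58.  -0.1  4.9]
bl [ 58.1 -33.8   4.9]
br [58.  33.8  4.8]
cl [ 69.3 -45.2   4.9]
cr [69.3 44.4  4.8]
```

```bash
python3 -c "
from h import *
plan([.6658,.1122,.105],-62.4,7,0)"
```

```text
-0.000 0.000 0.000 21.9 -0.5 29.1 0; -0.000 0.000 0.000 21.9 -0.5 29.1 0; -0.000 0.000 0.000 21.9 -0.5 29.1 0; -0.000 0.000 0.000 21.9 -0.5 29.1 0; -0.000 0.000 0.000 21.8 -0.5 29.1 0
-0.000 0.000 0.000 21.8 -0.5 29.1 0; -0.000 0.000 0.000 21.8 -0.5 29.1 0
```

Request:
servo_tool(commands="0 0 0 25 0 20 0; 0 0 0 25 -1 30 0; 0 0 0 24 -1 30 0; 0 0 0 24 -1 30 0; 0 0 0 22 0 30 0")

```text
time_s: 6.68
eef_pos: [0.6375, 0.0972, 0.1678]
eef_rot: [-0.0, 0.971, 0.239, -0.002]
wrist_force: [0.7, -0.9, -2.2]
opening: 0.219
grasp_force: 59.3
```

Request:
servo_tool(commands="0 0 0 20 0 30 0; 0 0 0 13 0 20 0; 0 0 0 0 0 14 0; 0 0 0 0 0 0 0; 0 0 0 0 0 0 0")

```text
time_s: 7.3
eef_pos: [0.6673, 0.1117, 0.108]
eef_rot: [0.0, 0.971, 0.239, 0.0]
wrist_force: [-0.6, -0.1, -2.1]
opening: 0.217
grasp_force: 59.2
```

```bash
python3 - <<'E'
from h import *
p,R,o=st(); im,c=snap("wrist","w4.png"); print(p,R[:,1],o["wrist_force"])
np.savez('w4.npz',p=p,Rt=R,**{k:np.array(v) for k,v in c.items()})
h=p+R@np.array([.058,0,.005]); print(proj(c,h))
u,v=proj(c,h).astype(int)
print(tool_delta([.6658-p[0],.1122-p[1],0]))
cv2.imwrite('pics/w4b.png',cv2.resize(im[max(0,v-50):v+50,u-65:u+65],None,fx=6,fy=6,interpolation=cv2.INTER_CUBIC)); print(u-65,max(0,v-50))
E
```

```text
[0.66729523 0.11170126 0.10798373] [ 4.64048017e-01 -8.85809943e-01  4.27713994e-04] [-0.61032723 -0.06528178 -2.07682995]
[253.58520096 140.01145754]
[-1.1 -1.1 -0. ]
188 90
```

View pics/w4b.png

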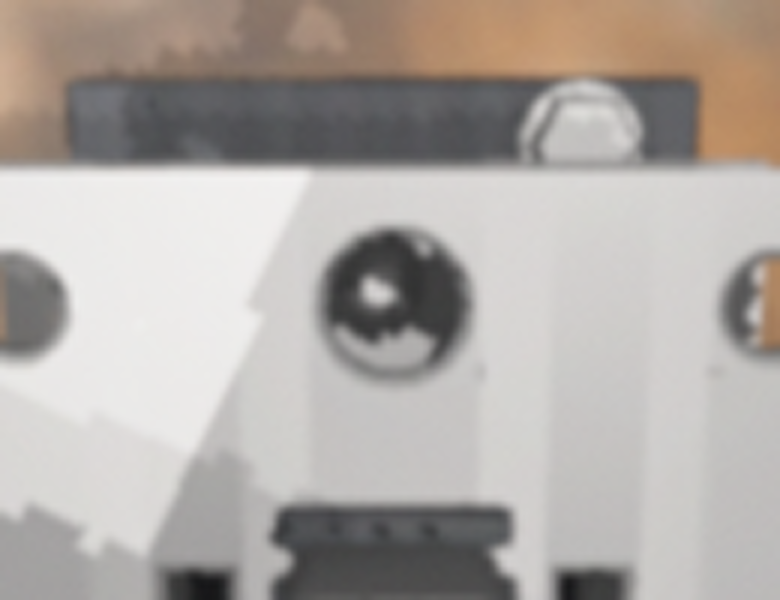

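Middle hole centre at (396,305) in the crop, dowel tip seen through it at (378,292).

```bash
python3 - <<'E'
from h import *
c=dict(np.load('w4.npz')); p=c['p'];R=c['Rt']
f=lambda u,v,z: R.T@(ray(c,188+(u+.5)/6-.5,90+(v+.5)/6-.5,z)-p)*1000
print(f(378,292,.074),f(396,305,p[2]-.005))
E
```

```text
[55.83739631 -1.89254571 34.01837373] [ 5.77818652e+01 -1.00031341e-03  5.03667896e+00]
```

Request:
servo_tool(commands="0 0 0 -1.7 -1.6 5 0; 0 0 0 0 0 8 0; 0 0 0 0 0 6 0; 0 0 0 0 0 4 0; 0 0 0 0 0 3 0")

```text
time_s: 7.98
eef_pos: [0.6649, 0.1126, 0.0808]
eef_rot: [-0.0, 0.971, 0.239, -0.0]
wrist_force: [-0.1, 0.4, -1.6]
opening: 0.217
grasp_force: 59.2
```

Request:
servo_tool(commands="0 0 0 0 0 2 0; 0 0 0 0 0 2 0; 0 0 0 0 0 2 0; 0 0 0 0 0 2 0; 0 0 0 0 0 0 0")

```text
time_s: 8.6
eef_pos: [0.6648, 0.1126, 0.0731]
eef_rot: [-0.0, 0.971, 0.239, -0.0]
wrist_force: [-0.3, -0.6, -2.0]
opening: 0.221
grasp_force: 59.2
```

Request:
servo_tool(commands="0 0 0 0 0 3 0; 0 0 0 0 0 3 0; 0 0 0 0 0 2 0; 0 0 0 0 0 1 0; 0 0 0 0 0 0 0")

```text
time_s: 9.22
eef_pos: [0.6649, 0.1126, 0.0642]
eef_rot: [-0.0, 0.971, 0.239, -0.0]
wrist_force: [-0.0, 0.7, -2.1]
opening: 0.217
grasp_force: 59.2
```

Request:
servo_tool(commands="0 0 0 0 0 0.6 0; 0 0 0 0 0 0.6 0; 0 0 0 0 0 0.6 0; 0 0 0 0 0 0 0; 0 0 0 0 0 0 0")

```text
time_s: 9.85
eef_pos: [0.665, 0.1126, 0.063]
eef_rot: [0.0, 0.971, 0.239, 0.0]
wrist_force: [-2.6, 0.9, 4.0]
opening: 0.216
grasp_force: 59.9
```

Request:
servo_tool(commands="0 0 0 0 0 0 0.5; 0 0 0 0 0 0 1; 0 0 0 0 0 0 1; 0 0 0 0 0 0 1; 0 0 0 0 0 0 1")

```text
time_s: 10.48
eef_pos: [0.665, 0.1126, 0.0624]
eef_rot: [0.0, 0.971, 0.239, -0.0]
wrist_force: [-0.6, 0.1, 0.4]
opening: 1.001
grasp_force: 0.0
```

Request:
servo_tool(commands="0 0 0 0 0 -10 1; 0 0 0 0 0 -35 1; 0 0 0 0 0 -45 1; 0 0 0 0 0 -45 1; 0 0 0 0 0 -20 1")

```text
time_s: 11.1
eef_pos: [0.6665, 0.1126, 0.2218]
eef_rot: [0.001, 0.971, 0.239, 0.003]
wrist_force: [1.3, 0.5, 0.4]
opening: 1.001
grasp_force: 0.0
```

```bash
python3 -c "
from h import *
plan([.587,.295,.25],-20,5,1); print(get_obs()['q'])
c=calibration('wrist');im=camera('wrist');cv2.imwrite('pics/w5.png',im);p=st()[0];R=st()[1];np.savez('w5.npz',p=p,Rt=R,**{k:np.array(v) for k,v in c.items()})"
```

```text
0.001 -0.001 -0.148 2.9 -39.7 -5.7 1; 0.001 -0.001 -0.148 8.7 -38.8 -5.7 1; 0.001 -0.001 -0.148 14.3 -37.1 -5.7 1; 0.001 -0.001 -0.148 19.6 -34.6 -5.7 1; 0.001 -0.001 -0.148 24.5 -31.4 -5.6 1
[-7.73713213e-03  4.04892797e-01  1.34434261e+00 -2.18399223e-05
  1.38648113e+00  1.08015976e+00]
```

Request:
servo_tool(commands="0 0 -0.148 3 -40 -6 1; 0 0 -0.148 9 -39 -6 1; 0 0 -0.148 14 -37 -6 1; 0 0 -0.148 20 -35 -6 1; 0 0 -0.148 24 -31 -6 1")

```text
time_s: 11.78
eef_pos: [0.5841, 0.2961, 0.2455]
eef_rot: [-0.0, 0.817, 0.576, -0.001]
wrist_force: [0.7, -0.2, 0.4]
opening: 1.001
grasp_force: 0.0
```

Request:
servo_tool(commands="0 0 0 0 0 0 1; 0 0 0 0 0 0 1")

```text
time_s: 12.02
eef_pos: [0.585, 0.2948, 0.2459]
eef_rot: [-0.0, 0.819, 0.574, -0.001]
wrist_force: [0.1, 0.0, -0.1]
opening: 0.995
grasp_force: 0.0
```

```bash
python3 - <<'E'
from h import *
p,R,o=st(); im,c=snap("wrist","w6.png"); print(p,R[:,1])
np.savez('w6.npz',p=p,Rt=R,**{k:np.array(v) for k,v in c.items()})
a=cv2.imread('pics/w5.png')
f=lambda i,s:cv2.resize(i,None,fx=s,fy=s,interpolation=cv2.INTER_CUBIC)
L=f(a[60:290,165:345],2.2); Rr=f(im[60:290,165:345],2.2)
cv2.imwrite('pics/w56.png',np.hstack([L,Rr]))
E
```

```text
[0.58501893 0.2947961  0.24593624] [ 0.93973665 -0.34189604 -0.00146121]
```

View pics/w56.png

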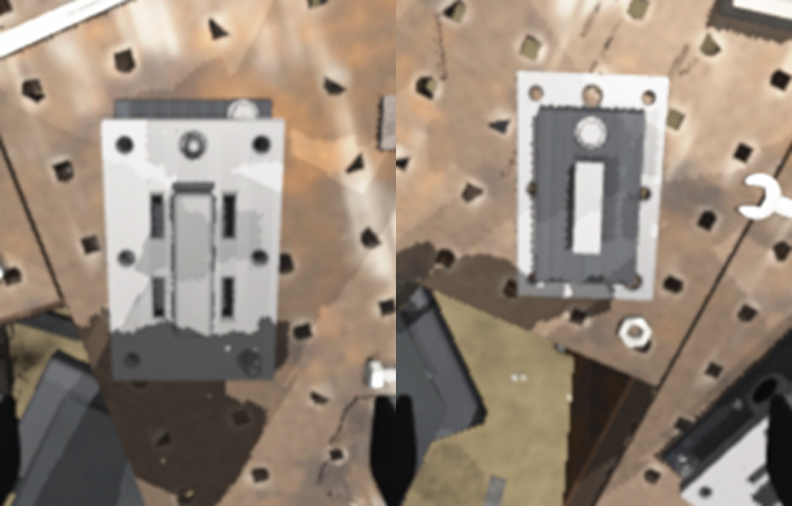

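Left: baffle flat and home, both dowels through. Right (2.2x, offset 396): upper half with plug and middle hole (592,95) upward, lug top (573–602, 162–254), corner hole (633,281); nut at (635,332) near its corner.

```bash
python3 - <<'E'
from h import *
c=dict(np.load('w6.npz')); p=c['p'];R=c['Rt']
P=lambda u,v,z: ray(c,165+(u-396+.5)/2.2-.5,60+(v+.5)/2.2-.5,z)
ang=lambda a,b: np.degrees(np.arctan2(b[1]-a[1],b[0]-a[0]))
print(pose2(P(592,95,.008),P(633,281,.008)))
q=[P(*a,.008) for a in((517,72),(668,76),(653,299),(517,297))]
print("flange",np.mean(q,0),ang(q[0],q[1]),ang(q[3],q[2]),ang(q[3],q[0])-90,ang(q[2],q[1])-90)
l=[P(*a,.071) for a in((576,162),(602,162),(600,254),(573,254))]
print("lug",np.mean(l,0),ang(l[3],l[0])-90,ang(l[2],l[1])-90)
c=dict(np.load('w5.npz')); p=c['p'];R=c['Rt']
Q=lambda u,v,z: ray(c,165+(u+.5)/2.2-.5,60+(v+.5)/2.2-.5,z)
q=[Q(*a,.058) for a in((102,120),(284,121),(273,379),(113,379))]
print("baffle on",np.mean(q,0),pose2(Q(194,144,.074),Q(252,358,.074)))
E
```

```text
(array([0.5912, 0.3163]), np.float64(338.09), np.float64(0.1198))
flange [0.59089361 0.31592104 0.008     ] -21.45575927280604 -20.898398339884594 -22.08745171381149 -21.938995441556813
lug [0.59063952 0.31586401 0.071     ] -22.334582895671403 -20.97295048903314
baffle on [0.66512027 0.11269832 0.058     ] (array([0.6691, 0.1146]), np.float64(298.21), np.float64(0.1131))
```

Request:
servo_tool(commands="0 0 0.03 11 -1 20 1; 0 0 0 11 -1 40 1; 0 0 0 0 0 45 1; 0 0 0 0 0 40 1; 0 0 0 0 0 20 1")

```text
time_s: 12.7
eef_pos: [0.5902, 0.3146, 0.079]
eef_rot: [-0.001, 0.828, 0.561, -0.002]
wrist_force: [-0.3, 0.1, -0.6]
opening: 1.0
grasp_force: 0.0
```

Request:
servo_tool(commands="0 0 0 0 0 10 1; 0 0 0 0 0 10 1; 0 0 0 0 0 8 1; 0 0 0 0 0 4 1; 0 0 0 0 0 0 1")

```text
time_s: 13.32
eef_pos: [0.5914, 0.3166, 0.0506]
eef_rot: [0.0, 0.827, 0.562, 0.0]
wrist_force: [0.7, 0.2, -1.0]
opening: 0.999
grasp_force: 0.0
```

Request:
servo_tool(commands="0 0 0 0 0 4 1; 0 0 0 0 0 0 0.4; 0 0 0 0 0 0 0.2; 0 0 0 0 0 0 0; 0 0 0 0 0 0 0")

```text
time_s: 13.95
eef_pos: [0.5912, 0.3167, 0.0467]
eef_rot: [-0.0, 0.827, 0.562, -0.0]
wrist_force: [-7.9, -1.8, 16.9]
opening: 0.15
grasp_force: 60.5
```

Request:
servo_tool(commands="0 0 0 0 0 0 0; 0 0 0 0 0 0 0; 0 0 0 0 0 0 0; 0 0 0 0 0 0 0; 0 0 0 0 0 0 0")

```text
time_s: 14.58
eef_pos: [0.5912, 0.3167, 0.0467]
eef_rot: [-0.0, 0.827, 0.562, -0.0]
wrist_force: [-4.8, 0.9, 4.6]
opening: 0.151
grasp_force: 60.1
```

```bash
python3 -c "
from h import *
p,R,o=st();print(p,R[:,1],np.degrees(np.arctan2(R[1,1],R[0,1])),o['wrist_force'],o['grasp_force'])
p[2]=.11
plan([.6655,.1122,.145],-62.3,7,0,(p,R))"
```

```text
[0.59119768 0.31673457 0.04671872] [ 9.29487061e-01 -3.68854557e-01 -3.44368660e-04] -21.644993524052456 [-4.78954636  0.86787412  4.63771804] 60.060553550720215
-0.000 0.000 0.101 -23.2 20.6 -5.0 0; -0.000 0.000 0.101 -21.0 22.9 -5.0 0; -0.000 0.000 0.101 -18.6 24.9 -5.0 0; -0.000 0.000 0.101 -16.0 26.7 -5.0 0; -0.000 0.000 0.101 -13.2 28.1 -5.0 0
-0.000 0.000 0.101 -10.3 29.3 -5.0 0; -0.000 0.000 0.101 -7.3 30.2 -5.0 0
```

Request:
servo_tool(commands="0 0 0 0 0 -8 0; 0 0 0 0 0 -20 0; 0 0 0 0 0 -36 0; 0 0 0.101 -23 21 -5 0; 0 0 0.101 -21 23 -5 0")

```text
time_s: 15.2
eef_pos: [0.6139, 0.2577, 0.1223]
eef_rot: [0.0, 0.88, 0.474, 0.001]
wrist_force: [0.0, -0.6, -6.2]
opening: 0.15
grasp_force: 59.0
```

Request:
servo_tool(commands="0 0 0.101 -19 25 -5 0; 0 0 0.101 -16 27 -5 0; 0 0 0.101 -13 28 -5 0; 0 0 0.101 -10 29 -5 0; 0 0 0.101 -7 30 -5 0")

```text
time_s: 15.82
eef_pos: [0.6672, 0.1113, 0.1465]
eef_rot: [0.0, 0.971, 0.239, 0.0]
wrist_force: [0.8, 1.1, -6.5]
opening: 0.151
grasp_force: 58.9
```

Request:
servo_tool(commands="0 0 0 0 0 0 0; 0 0 0 0 0 0 0; 0 0 0 0 0 0 0")

```text
time_s: 16.2
eef_pos: [0.6662, 0.1135, 0.1454]
eef_rot: [-0.0, 0.97, 0.241, -0.0]
wrist_force: [-0.3, -0.1, -6.1]
opening: 0.15
grasp_force: 59.3
```

```bash
python3 - <<'E'
from h import *
p,R,o=st(); im,c=snap("wrist","w7.png"); print(p,R[:,1],R[:,2],np.degrees(np.arctan2(R[1,1],R[0,1])),o["wrist_force"],o["torque"])
np.savez('w7.npz',p=p,Rt=R,**{k:np.array(v) for k,v in c.items()})
h=p+R@np.array([.058,0,.0387]); u,v=proj(c,h).astype(int)
print(tool_delta([.6652-p[0],.1124-p[1],0]),u-65,max(0,v-50))
cv2.imwrite('pics/w7b.png',cv2.resize(im[max(0,v-50):v+50,u-65:u+65],None,fx=6,fy=6,interpolation=cv2.INTER_CUBIC))
E
```

```text
[0.66622408 0.11345308 0.14540897] [ 4.68146315e-01 -8.83650865e-01 -4.19701744e-04] [-5.88860332e-04  1.62992962e-04 -9.99999813e-01] -62.08596038209222 [-0.30175797 -0.09922292 -6.06593392] [ 0.05925549  0.03208825 -0.02036189]
[-1.4  0.5  0. ] 188 84
```

View pics/w7b.png

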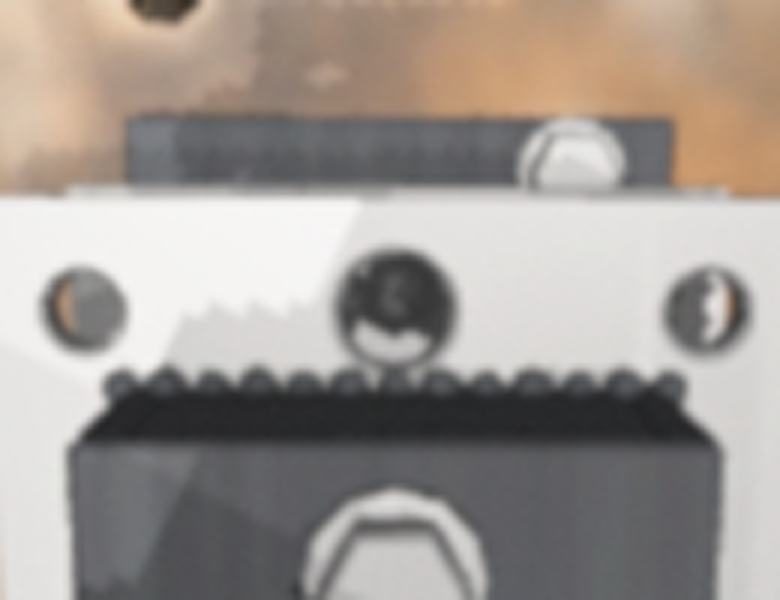

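Upper half's middle hole centre at (396,309) in the crop, dowel tip seen in it at about (396,294).

```bash
python3 - <<'E'
from h import *
c=dict(np.load('w7.npz')); p=c['p'];R=c['Rt']
f=lambda u,v,z: R.T@(ray(c,188+(u+.5)/6-.5,84+(v+.5)/6-.5,z)-p)*1000
print(f(396,294,.074),f(396,309,p[2]-.0387))
E
```

```text
[56.16645147  0.07172109 71.38401348] [5.73930054e+01 4.88962182e-02 3.86745018e+01]
```

Request:
servo_tool(commands="0 0 0.004 -1 0.2 4 0; 0 0 0 0 0 7 0; 0 0 0 0 0 6 0; 0 0 0 0 0 4 0; 0 0 0 0 0 2 0")

```text
time_s: 16.88
eef_pos: [0.6658, 0.1119, 0.1219]
eef_rot: [-0.0, 0.971, 0.239, -0.0]
wrist_force: [0.2, 0.4, -5.3]
opening: 0.148
grasp_force: 59.3
```

Request:
servo_tool(commands="0 0 0 0 0 2 0; 0 0 0 0 0 2 0; 0 0 0 0 0 2 0; 0 0 0 0 0 2 0; 0 0 0 0 0 0 0")

```text
time_s: 17.5
eef_pos: [0.6658, 0.1119, 0.1142]
eef_rot: [-0.0, 0.971, 0.239, -0.0]
wrist_force: [-0.9, 0.6, -6.1]
opening: 0.149
grasp_force: 59.3
```

Request:
servo_tool(commands="0 0 0 0 0 2.5 0; 0 0 0 0 0 2.5 0; 0 0 0 0 0 2 0; 0 0 0 0 0 1 0; 0 0 0 0 0 0 0")

```text
time_s: 18.12
eef_pos: [0.6659, 0.1119, 0.1064]
eef_rot: [-0.0, 0.971, 0.239, -0.0]
wrist_force: [0.5, -1.0, -6.1]
opening: 0.149
grasp_force: 59.3
```

Request:
servo_tool(commands="0 0 0 0 0 0.5 0; 0 0 0 0 0 0.5 0; 0 0 0 0 0 0.5 0; 0 0 0 0 0 0 0; 0 0 0 0 0 0 0")

```text
time_s: 18.75
eef_pos: [0.666, 0.1119, 0.105]
eef_rot: [0.0, 0.971, 0.239, -0.0]
wrist_force: [0.6, -0.7, -7.2]
opening: 0.153
grasp_force: 59.3
```

Request:
servo_tool(commands="0 0 0 0 0 0.3 0; 0 0 0 0 0 0.3 0; 0 0 0 0 0 0 0; 0 0 0 0 0 0 0")

```text
time_s: 19.25
eef_pos: [0.666, 0.112, 0.1048]
eef_rot: [0.0, 0.971, 0.239, 0.0]
wrist_force: [-2.4, -0.4, -2.0]
opening: 0.151
grasp_force: 59.9
```

Request:
servo_tool(commands="0 0 0 0 0 0.3 0; 0 0 0 0 0 0.3 0; 0 0 0 0 0 0 0; 0 0 0 0 0 0 0")

```text
time_s: 19.75
eef_pos: [0.666, 0.112, 0.1047]
eef_rot: [0.0, 0.971, 0.239, 0.0]
wrist_force: [-6.0, -0.8, 2.9]
opening: 0.151
grasp_force: 60.7
```

Request:
servo_tool(commands="0 0 0 -0.4 -0.2 0.5 0; 0 0 0 0 0 0.5 0; 0 0 0 0 0 0 0; 0 0 0 0 0 0 0")

```text
time_s: 20.25
eef_pos: [0.666, 0.1119, 0.1047]
eef_rot: [0.0, 0.971, 0.239, 0.001]
wrist_force: [-5.4, -0.9, 7.4]
opening: 0.151
grasp_force: 61.3
```

Request:
servo_tool(commands="0 0 0 -0.4 -0.2 0.7 0; 0 0 0 0 0 0.7 0; 0 0 0 0 0 0 0; 0 0 0 0 0 0 0")

```text
time_s: 20.75
eef_pos: [0.666, 0.1119, 0.1047]
eef_rot: [0.0, 0.971, 0.239, 0.001]
wrist_force: [-9.1, -1.0, 13.6]
opening: 0.152
grasp_force: 62.2
```

Request:
servo_tool(commands="0 0 0 -0.4 -0.2 0.4 0; 0 0 0 0 0 0.4 0; 0 0 0 0 0 0 0; 0 0 0 0 0 0 0; 0 0 0 0 0 0 0")

```text
time_s: 21.38
eef_pos: [0.666, 0.112, 0.1047]
eef_rot: [0.001, 0.971, 0.239, 0.002]
wrist_force: [-9.1, -0.5, 15.8]
opening: 0.15
grasp_force: 62.6
```

Request:
servo_tool(commands="0 0 0 -0.3 -0.1 0.6 0; 0 0 0 0 0 0.5 0; 0 0 0 0 0 0 0; 0 0 0 0 0 0 0; 0 0 0 0 0 0 0")

```text
time_s: 22.0
eef_pos: [0.6661, 0.112, 0.1046]
eef_rot: [0.001, 0.971, 0.239, 0.002]
wrist_force: [-10.7, -1.1, 21.0]
opening: 0.153
grasp_force: 63.3
```

```bash
python3 - <<'E'
from h import *
p,R,o=st(); im,c=snap("wrist","w8.png"); s,_=snap("side","s8.png"); print(p,R[:,2],get_obs()["wrist_force"],o["grasp_force"])
f=lambda i,s:cv2.resize(i,None,fx=s,fy=s,interpolation=cv2.INTER_CUBIC)
L=f(im[60:260,160:350],2.1); S=f(s[130:330,180:370],2.1)
cv2.imwrite('pics/w8b.png',np.hstack([L,S]))
E
```

```text
[0.6660537  0.11195754 0.10463423] [ 4.45662503e-03 -1.39398699e-04 -9.99990059e-01] [-9.79303815 -0.47309353 21.06765039] 63.31459164619446
```

View pics/w8b.png

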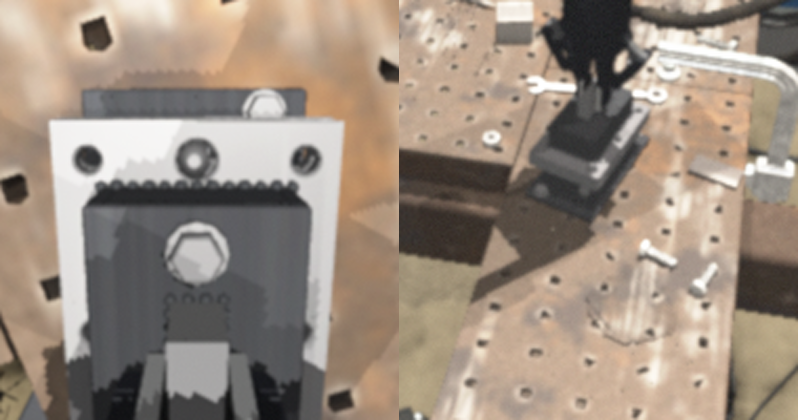

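The middle dowel shows through the hole at (197,160), the stack is closed with no gap visible, and the bystanders are untouched. The push is about 21 N and the grip is holding, so I hand in.

```bash
python3 -c "
from bench import *
print(hand_in())"
```

```text
the job is handed in; nothing more can be done
None
```

The gear case is closed and handed in: the baffle was laid over both dowels and released, the upper half is home on it, and the arm is still gripping the lug and pressing down with about 21 N (22 s of the 72 s used); no bystander was touched.

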